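Turn the objective turret until the long objective stands straight up

ROBOT

A 7-joint arm with a two-finger parallel gripper is mounted at the origin on the work surface. World frame = base frame: x ahead of the robot, y to its left, z up, the work surface at z = 0. Lengths are in m, angles in rad, forces in N, time in s.
With the tool pointing down it reaches from about 0.425 to 0.825 m from the base axis. Payload 3.6 kg.
Tool frame: the origin (TCP) lies where the fingers leave the gripper's body, on its centre line; the fingertips stand 73 mm ahead of it and the grasp point (between the pads) lies 54 mm ahead of it; x points along the fingers, y is the direction in which the jaws open and shut, and the axes are right-handed (so a half turn about x gives the same grasp; the last joint's range is limited). The gripper opens to 85 mm and grips with 20 to 120 N. Pads are 22 mm wide; open, the fingers measure 114 mm over their backs; the gripper's body (76 mm by 85 mm) begins 54 mm behind the grasp point. The pads swing forward as they close: fully open they stand 13 mm farther back than shut.
Start: joints at [-1.208, 0.615, -0.013, 1.423, 0.008, 1.103, -0.04], TCP at [0.247, 0.601, 0.304] pointing down, gripper open.
Joint ranges: [-3.12, 3.12], [-0.3, 2.06], [-1.34, 1.32], [0.26, 2.42], [-1.36, 4.5], [0.01, 1.98], [-2.84, 2.84]. Speed limits (rad/s): [2.79, 2.79, 3.14, 3.14, 3.14, 3.14, 3.14].

INTERFACE

Orientations are given as a unit quaternion [x, y, z, w].
In Python, from station import arm, snapshot, camera_info, ticket gives the robot as it stands. Calls block until the motion is done:
- arm.movep(position, orientation): joint-space move of the TCP to a pose.
- arm.line_to(position, velocity=0.15, ori=None): straight line of the TCP; ori=None keeps the orientation; velocity is the mean speed in m/s.
- arm.move_j(angles): joint-space move.
- arm.move_gripper(opening, effort=None): opening from 0.0 (shut) to 1.0 (fully open); effort is the grip in N (None keeps the last); returns when the fingers have stopped.
- arm.pause(seconds).
- arm.ik(position, orientation): joint angles nearest the present ones, or None.
- snapshot(name): name is "scene" or "top"; returns the picture (420x560x3 uint8, blue, green, red); there is no depth.
- camera_info(name): a dict with "fx", "fy", "cx", "cy" (pixels), "R" (3x3) and "t" (3): a world point X has camera coordinates R X + t. Camera axes: x right, y down, z forward; pixel columns grow to the right and rows downward; lengths in m; the calibration is good to about 2 mm. A picture is of the moment at which its call begins. camera_info takes no time and is no camera call.
A pose or a line that the arm cannot do raises arm.MotionError and nothing moves.
- ticket.finish_job(): hands the job in, once; it reports no verdict.
Readings, each from a call of its own:
- arm.read_time(): time.
- arm.read_joint_positions(): joint angles.
- arm.read_dq(): joint speeds.
- arm.read_effort(): joint torques, N m.
- arm.read_tool_pos(): TCP position.
- arm.read_eef_rot(): TCP orientation.
- arm.read_ft_force(): force on the tool from outside, world axes, zero at the start.
- arm.read_wrist_torque(): the same for the moment, N m.
- arm.read_opening(): opening from 0.0 (shut) to 1.0 (fully open).
Only numpy, scipy, OpenCV 4.12 (cv2) and the standard library are available. Lean on these libraries where they do the work, as an engineer would, in place of code of your own. Each camera call takes 0.05 s, during which the arm holds its last target.

TASK

On the microscope service stand, push the turret round with your fingertips, one short objective after another, until the single long objective points straight up, then leave it there and move clear. Push gently and only on the short objectives: the long one has just been cleaned and must not be touched. Do not lift, shift or tip the stand, and leave the other parts on the bench where they are.

Things in the scene. Friction and masses are not known exactly. Their poses are not given: they have to be found in the camera images.
- turret_stand: loose, heavy (about 3 kg) service stand: steel base plate 130 x 150 x 18 mm and an upright grey post (24 x 46 mm, top at 178 mm) near its -x edge. Origin: on the bench, directly below the middle of the turret; z up. The turret's level spindle runs along the stand's x axis, 150 mm above the bench; the turret turns in the stand's y-z plane.
- turret_centre (a point): centre of the black enamel turret hub (76 mm across, 36 mm thick along the spindle), 150 mm above the bench. Five steel objectives stand out radially like spokes, 72 degrees apart, in the plane through this point square to the spindle. Four are short: 22 mm thick, tips 78 mm from the axis, tapered over the last 6 mm. One is long. x: along the spindle; z: towards the long objective's tip.
- long_objective: the one long objective: 22 mm thick, tapering to 13 mm over the last 12 mm, its tip 102 mm from the spindle axis. Origin on its centre line 36 mm from the spindle axis (just inside the hub's rim); its z axis points outwards to its tip. Not to be touched.
- turret (a joint): turn of the turret about the stand's x axis (right-handed), rad. 0 = long objective straight up; at +pi/2 it points to the stand's -y, at -pi/2 to its +y. Turns freely both ways for more than a full turn, with a plain friction of about 0.1 N m (1 to 2 N at an objective), no click stops, and stays where it is left.
- eyepiece_a: chrome eyepiece, 33 mm across, 50 mm tall, standing; loose bystander, leave alone. Origin at the centre of its underside.
- eyepiece_b: second chrome eyepiece, the same; loose bystander, leave alone. Origin at the centre of its underside.
- focus_knob: brass focusing knob, 44 mm across, 28 mm tall; loose bystander, leave alone. Origin at the centre of its underside.
- condenser_holder: white ceramic condenser lens holder, a ring 60 mm across, 26 mm tall; loose bystander, leave alone. Origin at the centre of its underside.
- screwdriver: small screwdriver, 140 mm long, lying; loose bystander, leave alone. Origin at the underside, about the middle of its length.
- objective_can: clear jar with a black cap for an objective, 38 mm across, 55 mm tall; loose bystander, leave alone. Origin at the centre of its underside.
- lock_ring: flat aluminium ring, 48 mm across, 8 mm tall; loose bystander, leave alone. Origin at the centre of its underside.
Mind the look-alikes: they are no part of the job. What is shaped like the turret_stand but turquoise or yellow is not meant.

How it is judged:
By the outcome, as a careful person would: the job done as asked, in the order asked, and still so for the second after the job is handed in, with the robot touching nothing.
It also fails if it takes over 54 s, if anything falls off the work surface, if the arm or the gripper's body presses on something with over 40 N, if the wrist force passes 120 N, or if a joint passes its speed limit or range.

## Working session

There is one attempt and no reset: what is moved stays moved. The work goes in short steps, each a Python script; the robot and the scene stay as the last script left them, time stands still between calls to the robot, and variables do not carry over. Pictures are saved under pics/ and viewed, and the job is handed in when it is done.

```bash
ls; mkdir -p pics
python3 - <<'E'
from station import arm, snapshot, camera_info, ticket
import cv2
for n in("scene","top"):
    cv2.imwrite(f"pics/{n}0.png",snapshot(n)); c=camera_info(n); print(n,c)
print(arm.read_time(),arm.read_eef_rot(),arm.read_tool_pos(),arm.read_opening())
E
```

```text
pics
scene {'fx': 442.7776298038285, 'fy': 442.7776298038285, 'cx': 281.0296278862655, 'cy': 208.14755024026914, 'R': array([[-0.34205747,  0.93952712, -0.01689625],
       [ 0.75038817,  0.26228554, -0.60673214],
       [-0.56560965, -0.22021601, -0.79472676]]), 't': array([ 0.16442831, -0.30236698,  1.30816987])}
top {'fx': 481.1682763502204, 'fy': 481.1682763502204, 'cx': 271.1701553854674, 'cy': 208.6674067758341, 'R': array([[ 0.02668668, -0.99964293, -0.00135229],
       [-0.97870173, -0.02585213, -0.20365311],
       [ 0.20354543,  0.00675832, -0.97904218]]), 't': array([0.00846764, 0.52786888, 1.05603266])}
0.1 [ 0.13610432  0.69387763 -0.13770861  0.69357464] [0.24676527 0.60076713 0.30286415] 0.996105143569985
```

View pics/scene0.png

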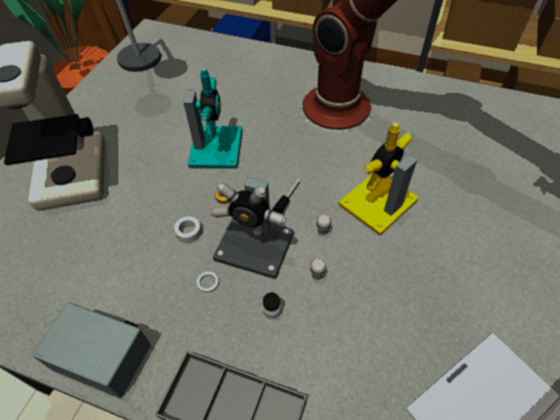

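View pics/top0.png

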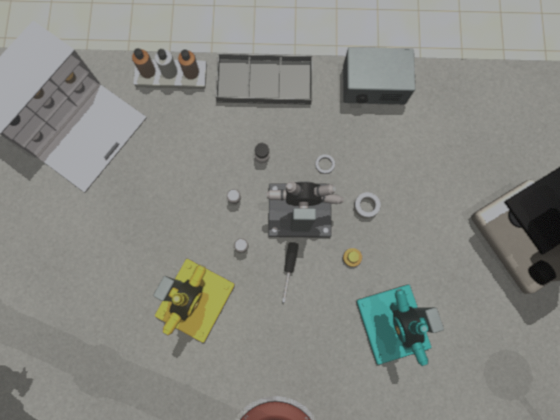

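Candidates for the stand, in scene pixels: grey/dark (253,225), turquoise (213,125), yellow (383,185). By the description I choose the grey one, and I'll check it in a close crop.

Run:
```python
import cv2,numpy as np
a=cv2.imread("pics/scene0.png")[165:285,185:325]; b=cv2.imread("pics/top0.png")[165:250,255:355]
cv2.imwrite("pics/c1.png",cv2.resize(a,None,fx=5,fy=5,interpolation=cv2.INTER_CUBIC))
cv2.imwrite("pics/c2.png",cv2.resize(b,None,fx=7,fy=7,interpolation=cv2.INTER_CUBIC))
```

```text
(no output)
```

View pics/c1.png

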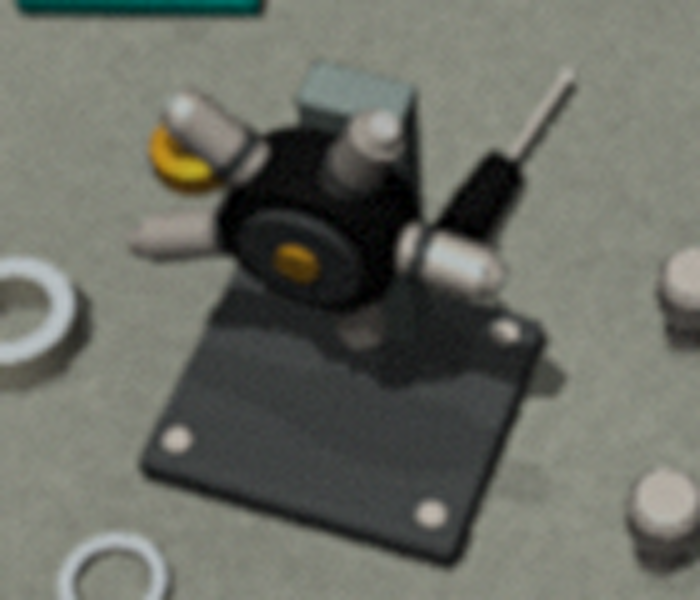

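View pics/c2.png

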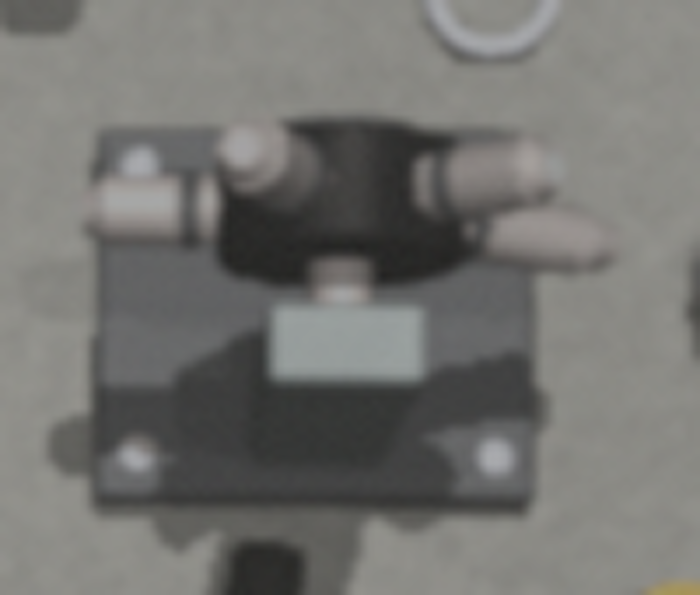

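The crop confirms the grey post, black hub and steel objectives. The spindle cap is orange at scene (244,217). The long objective looks like the slim one on the -y side, below level: its tip is at scene (212,213) and top (341,200), with no dark band. Next I'll measure it.

```bash
cat > h.py <<'E'
import numpy as np, cv2
from station import arm, snapshot, camera_info, ticket
def ray(n,p):
    c=camera_info(n);R=np.array(c["R"]);t=np.array(c["t"])
    d=R.T@np.array([(p[0]-c["cx"])/c["fx"],(p[1]-c["cy"])/c["fy"],1]); return -R.T@t,d/np.linalg.norm(d)
def plane(n,p,z):
    o,d=ray(n,p); return o+d*(z-o[2])/d[2]
def planex(n,p,x):
    o,d=ray(n,p); return o+d*(x-o[0])/d[0]
def tri(p,q):
    o1,d1=ray("scene",p);o2,d2=ray("top",q)
    s=np.linalg.lstsq(np.c_[d1,-d2],o2-o1,rcond=None)[0]
    a=o1+s[0]*d1;b=o2+s[1]*d2; return (a+b)/2,np.linalg.norm(a-b)
def proj(n,X):
    c=camera_info(n);v=np.array(c["R"])@np.array(X)+np.array(c["t"]); return np.array([c["fx"]*v[0]/v[2]+c["cx"],c["fy"]*v[1]/v[2]+c["cy"]])
E
python3 - <<'E'
from h import *
np.set_printoptions(precision=4,suppress=True)
S=lambda x,y:(185+x/5-.4,165+y/5-.4); T=lambda x,y:(255+x/7-.43,165+y/7-.43)
print("screws top"); 
for p in[(140,160),(137,455),(495,457)]: print(plane("top",T(*p),.02))
print("screws scene")
for p in[(176,438),(431,514),(507,331)]: print(plane("scene",S(*p),.02))
print("post top",[plane("top",T(*p),.178) for p in[(270,306),(424,306),(424,381),(270,381)]])
print("post scene",[plane("scene",S(*p),.178) for p in[(318,63),(415,90),(300,100)]])
print("cap",planex("scene",S(297,263),.60))
for n,p,q in[("A",(383,128),(240,152)),("B",(180,106),(545,170)),("L",(140,240),(605,243)),("C",(488,275),(92,207))]: print(n,tri(S(*p),T(*q)))
E
```

```text
screws top
[0.5869 0.0159 0.02  ]
[0.4844 0.0144 0.02  ]
[ 0.4869 -0.1062  0.02  ]
screws scene
[ 0.5866 -0.1059  0.02  ]
[0.5849 0.0147 0.02  ]
[0.4836 0.0136 0.02  ]
post top [array([ 0.5037, -0.0233,  0.178 ]), array([ 0.5049, -0.0683,  0.178 ]), array([ 0.4826, -0.0684,  0.178 ]), array([ 0.4815, -0.0237,  0.178 ])]
post scene [array([ 0.4857, -0.0665,  0.178 ]), array([ 0.4862, -0.0238,  0.178 ]), array([ 0.5065, -0.0658,  0.178 ])]
cap [ 0.6    -0.0251  0.2055]
A (array([ 0.5397, -0.0133,  0.2188]), np.float64(0.0018275690591214252))
B (array([ 0.5412, -0.1005,  0.1996]), np.float64(0.0007544514722966666))
L (array([ 0.5431, -0.1319,  0.1006]), np.float64(0.00034007278383183437))
C (array([0.5405, 0.0285, 0.1447]), np.float64(0.003168653565903276))
```

Stand: axis at about (0.541, -0.0455), yaw about 0.016. The long objective is about 120° from up, on the -y side, so I turn it towards +y at the top. First I push A (now 24°) to about 80°, then B (then about 8°) to 72°.

```bash
cat >> h.py <<'E'
from scipy.spatial.transform import Rotation as Ro
YAW=.016; C0=np.array([.541,-.0455,.150]); RZ=Ro.from_euler('z',YAW).as_matrix()
HW=.011; TIP=.073; SGN=1
def ori(al,sgn=None):
    s=SGN if sgn is None else sgn
    X=np.array([0,-np.sin(al),-np.cos(al)]);Y=np.array([s,0,0.]);Z=np.cross(X,Y)
    return Ro.from_matrix(RZ@np.c_[X,Y,Z]).as_quat()
def tcp(P,al,sgn=None):
    "P=(u,z) of finger's leading lower corner, turret plane"
    F=np.array(P)-HW*np.array([np.cos(al),-np.sin(al)])+TIP*np.array([np.sin(al),np.cos(al)])
    return C0+RZ@np.array([0,F[0],F[1]]), ori(al,sgn)
def corner(phi,r,gap=0):
    phi=np.radians(phi); d=np.array([np.sin(phi),np.cos(phi)]);n=np.array([-np.cos(phi),np.sin(phi)])
    return r*d+(.011+gap)*n
E
python3 - <<'E'
from h import *
np.set_printoptions(precision=3,suppress=True)
for s in(1,-1):
  for phi,al in((24,0),(80,0),(8,0),(72,.5)):
    p,q=tcp(corner(phi,.066),al,s); print(s,phi,p,arm.ik(p,q))
E
```

```text
1 24 [ 0.541 -0.04   0.288] [-0.239  0.489  0.41   1.769 -0.236  0.932  0.286]
1 80 [0.54  0.007 0.245] [-0.295  0.535  0.368  1.826 -0.252  0.827  0.214]
1 8 [ 0.541 -0.058  0.29 ] [-0.21   0.491  0.419  1.761 -0.24   0.94   0.324]
1 72 [0.54  0.039 0.25 ] [-0.667  0.627  0.564  1.804  0.225  0.887 -0.315]
-1 24 [ 0.541 -0.04   0.288] [-0.619  0.707  1.135  1.779 -0.708  1.131 -2.374]
-1 80 [0.54  0.007 0.245] [ 0.23   0.545 -0.429  1.809  0.291  0.85   2.82 ]
-1 8 [ 0.541 -0.058  0.29 ] [-0.584  0.707  1.135  1.771 -0.706  1.137 -2.345]
-1 72 [0.54  0.039 0.25 ] [-0.106  0.587 -0.32   1.786  0.72   1.125  2.334]
```

Run:
```python
from h import *
np.set_printoptions(precision=3,suppress=True)
p=arm.read_tool_pos(); arm.line_to([p[0],p[1],.42],.2); arm.move_gripper(0.0)
t,q=tcp(corner(24,.066,.014),0.)
arm.movep([t[0],t[1],.40],q)
f0=arm.read_ft_force();print(f0,arm.read_opening())
arm.line_to(t,.1)
print(arm.read_time(),arm.read_tool_pos(),t,arm.read_ft_force())
cv2.imwrite("pics/s1.png",cv2.resize(snapshot("scene")[130:290,165:345],None,fx=4,fy=4,interpolation=cv2.INTER_CUBIC))
```

```text
[-0.055 -0.28  -0.343] -0.0003165519950545171
5.3583 [ 0.541 -0.053  0.294] [ 0.541 -0.052  0.293] [ 0.343  0.184 -0.335]
```

View pics/s1.png

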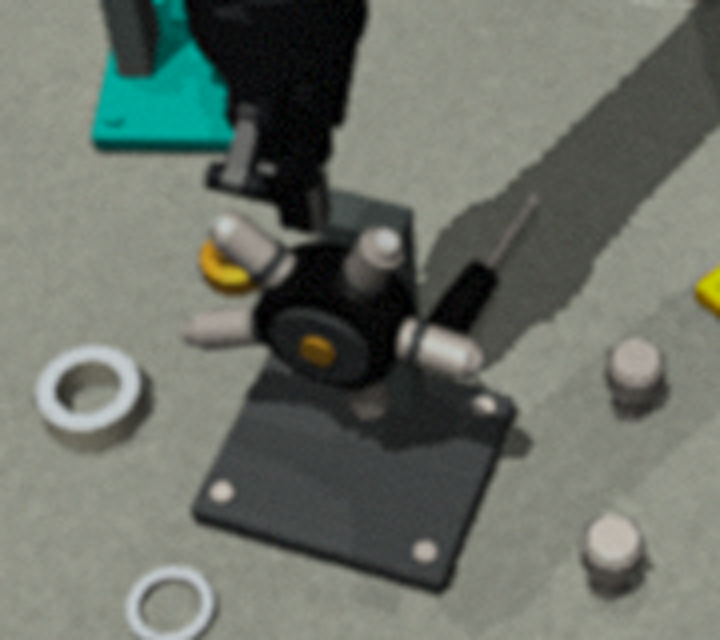

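The fingertips are at crop (300,225), clear between B (230,230) and A (380,240). Now I push A.

Run:
```python
from h import *
np.set_printoptions(precision=3,suppress=True)
print(proj("scene",arm.read_tool_pos()-np.array([0,0,.073]))) 
for phi in range(24,79,9):
    al=np.radians(.4*(phi-24)); t,q=tcp(corner(phi,.067),al)
    arm.line_to(t,.06,ori=q); print(phi,arm.read_ft_force(),arm.read_tool_pos()-t)
print(arm.read_time())
cv2.imwrite("pics/s2.png",cv2.resize(snapshot("scene")[130:290,165:345],None,fx=4,fy=4,interpolation=cv2.INTER_CUBIC))
```

```text
[241.927 184.864]
24 [ 0.5    0.349 -0.253] [-0.     0.001 -0.   ]
33 [ 0.489 -0.105  0.649] [-0.  0. -0.]
42 [ 0.605  0.487 -0.399] [-0. -0.  0.]
51 [-0.441 -0.815  1.075] [-0. -0.  0.]
60 [ 1.361 -0.824  0.188] [-0. -0. -0.]
69 [-0.492  0.875 -0.127] [-0.  0. -0.]
78 [-0.428 -0.675 -0.55 ] [-0.  0. -0.]
8.1417
```

View pics/s2.png

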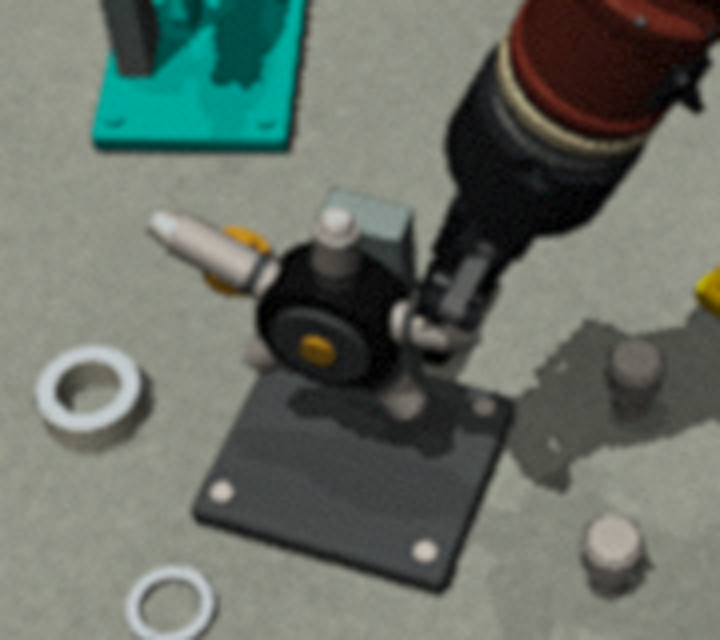

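A has gone down to about 80°. The long objective, tip at crop (155,220), is rising on the -y side and B, tip (337,215), is near upright. I withdraw and measure B before going behind it.

Run:
```python
from h import *
np.set_printoptions(precision=3,suppress=True)
al=np.radians(.4*54); t,q=tcp(corner(78,.067),al)
t2=t+.13*(RZ@np.array([0,np.sin(al),np.cos(al)])); arm.line_to(t2,.2)
s=snapshot("scene");p=snapshot("top")
cv2.imwrite("pics/s3.png",cv2.resize(np.hstack([s[150:270,185:325],p[150:270,250:390]]),None,fx=2.85,fy=4,interpolation=cv2.INTER_CUBIC))
print(arm.read_time())
```

```text
9.0917
```

View pics/s3.png

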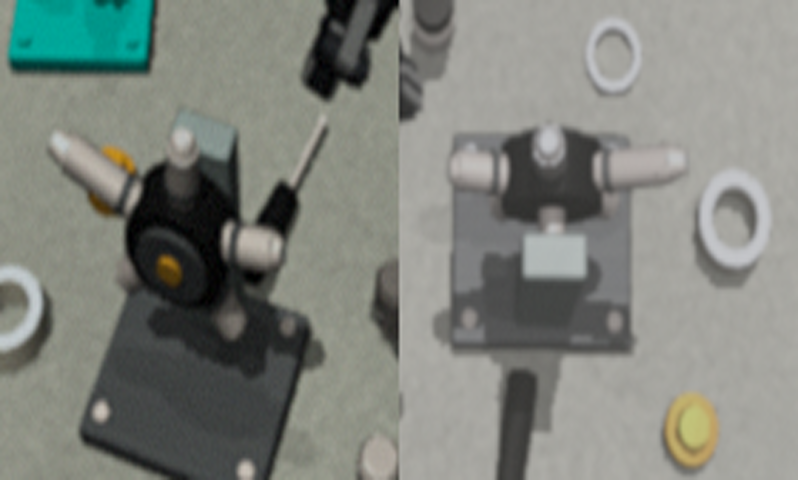

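Run:
```python
from h import *
np.set_printoptions(precision=4,suppress=True)
for a,b in(((248.9,185),(302.6,184.5)),((206,186.3),(349.3,190))):
    X,e=tri(a,b); d=RZ.T@(X-C0); print(X,e,d,np.degrees(np.arctan2(d[1],d[2])),np.hypot(d[1],d[2]))
```

```text
[ 0.5415 -0.0385  0.2264] 0.001159466245142072 [0.0007 0.007  0.0764] 5.204043123596571 0.07671818712049036
[ 0.5425 -0.1353  0.1863] 0.003535152808359883 [ 0.0001 -0.0898  0.0363] -67.99847052511724 0.09688637401176735
```

Run:
```python
from h import *
np.set_printoptions(precision=3,suppress=True)
p=arm.read_tool_pos(); t,q=tcp(corner(4,.067,.012),0.)
arm.line_to([p[0],p[1],max(p[2],.41)],.2)
arm.line_to([t[0],t[1],.41],.2,ori=q)
arm.line_to(t,.12)
for phi in list(range(4,66,8))+[66]:
    al=np.radians(.45*(phi-4)); t,q=tcp(corner(phi,.067),al)
    arm.line_to(t,.06,ori=q); print(phi,arm.read_ft_force(),abs(arm.read_tool_pos()-t).max())
s=snapshot("scene");p=snapshot("top")
cv2.imwrite("pics/s4.png",cv2.resize(np.hstack([s[150:270,185:325],p[150:270,250:390]]),None,fx=2.85,fy=4,interpolation=cv2.INTER_CUBIC))
print(arm.read_time())
```

```text
4 [ 0.355 -0.451  0.137] 0.0009151845397514236
12 [-0.809  0.555  0.094] 0.0002788048269966731
20 [ 0.293 -1.189  0.228] 0.00019013457606906897
28 [ 0.493 -0.028  1.231] 0.00016714374327053
36 [ 0.113 -0.21  -0.207] 0.00016819365109428837
44 [ 0.549 -0.156 -0.044] 0.00012528360874296263
52 [0.117 0.545 0.226] 2.9077485934503322e-05
60 [-0.301  0.471 -0.058] 0.000139940041405065
66 [ 0.349 -0.418 -0.606] 0.00024087359437731382
14.975
```

View pics/s4.png

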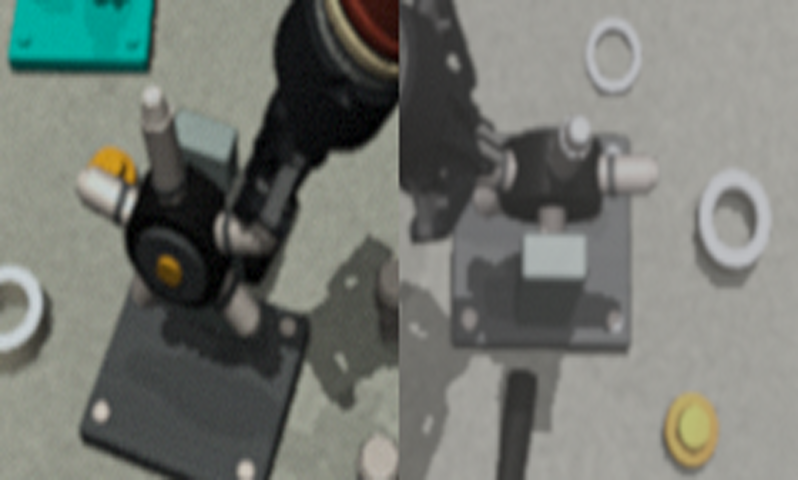

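Run:
```python
from h import *
s=snapshot("scene");p=snapshot("top")
a=cv2.resize(s[165:205,220:260],None,fx=10,fy=10,interpolation=cv2.INTER_CUBIC)
b=cv2.resize(p[170:210,290:330],None,fx=10,fy=10,interpolation=cv2.INTER_CUBIC)
cv2.imwrite("pics/s5.png",np.hstack([a,b]))
for ph in(-10,-8,-6,-4,-2,0):
    r=np.radians(ph);X=C0+RZ@np.array([0,.102*np.sin(r),.102*np.cos(r)]); print(ph,(proj("scene",X)-[220,165])*10+5,(proj("top",X)-[290,170])*10+5+[400,0])
```

```text
-10 [158.14817195  85.62444511] [664.95837617 123.76419622]
-8 [175.46858518  88.05708798] [646.82471716 122.82840342]
-6 [192.98835024  90.96615758] [628.52642153 122.05709438]
-4 [210.68075828  94.3490016 ] [610.09278628 121.45173466]
-2 [228.51857586  98.20203185] [591.55344227 121.01345929]
0 [246.47411063 102.52072323] [572.93827394 120.74306881]
```

View pics/s5.png

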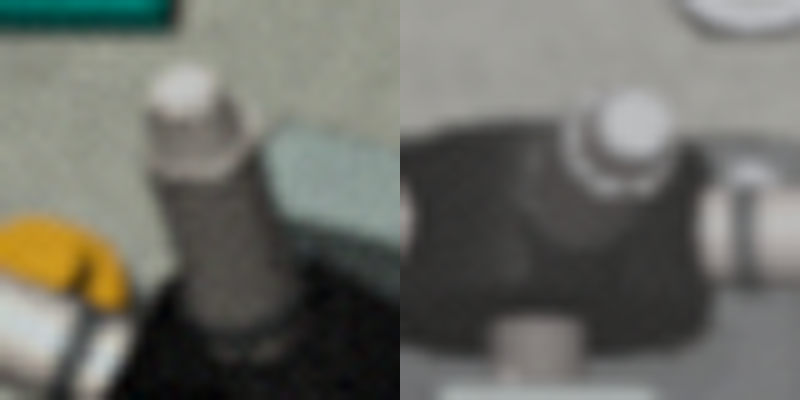

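The long tip is at crop (183,88) in scene and (635,124) in top, which gives -7.1° and -6.7°. It needs about 7° more. I go slightly short first and measure again.

```bash
cat >> h.py <<'E'
def look(name):
    s=snapshot("scene");p=snapshot("top")
    a=cv2.resize(s[165:205,225:265],None,fx=10,fy=10,interpolation=cv2.INTER_CUBIC)
    b=cv2.resize(p[170:210,285:325],None,fx=10,fy=10,interpolation=cv2.INTER_CUBIC)
    cv2.imwrite(name,np.hstack([a,b]))
    for ph in(-4,-2,0,2):
        r=np.radians(ph);X=C0+RZ@np.array([0,.102*np.sin(r),.102*np.cos(r)]); print(ph,(proj("scene",X)-[225,165])*10+5,(proj("top",X)-[285,170])*10+5+[400,0])
E
python3 - <<'E'
from h import *
for phi in(69,72.2):
    al=np.radians(.45*(phi-4)); t,q=tcp(corner(phi,.067),al)
    arm.line_to(t,.03,ori=q); print(phi,arm.read_ft_force())
look("pics/s6.png"); print(arm.read_time())
E
```

```text
69 [ 1.29572189 -0.74777688  0.68441539]
72.2 [0.43458577 0.56947063 0.33522396]
-4 [160.68075828  94.3490016 ] [660.09278628 121.45173466]
-2 [178.51857586  98.20203185] [641.55344227 121.01345929]
0 [196.47411063 102.52072323] [622.93827394 120.74306881]
2 [214.51927979 107.29961617] [604.27733788 120.64102646]
15.8167
```

View pics/s6.png

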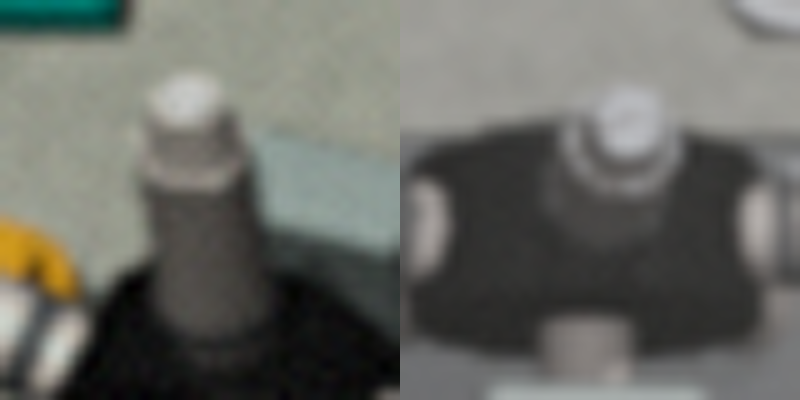

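The tip now reads -1.05° (scene) and -0.8° (top), so I push 0.9° more and withdraw along the finger axis.

Run:
```python
from h import *
phi=73.1; al=np.radians(.45*(phi-4)); t,q=tcp(corner(phi,.067),al)
arm.line_to(t,.02,ori=q)
d=RZ@np.array([0,np.sin(al),np.cos(al)])
arm.line_to(t+.15*d,.1); p=arm.read_tool_pos(); arm.line_to([p[0]-.05,p[1]+.15,.42],.2)
look("pics/s7.png"); print(arm.read_time())
s=snapshot("scene");p=snapshot("top")
cv2.imwrite("pics/s8.png",cv2.resize(np.hstack([s[150:270,185:325],p[150:270,250:390]]),None,fx=2.85,fy=4,interpolation=cv2.INTER_CUBIC))
```

```text
-4 [160.68075828  94.3490016 ] [660.09278628 121.45173466]
-2 [178.51857586  98.20203185] [641.55344227 121.01345929]
0 [196.47411063 102.52072323] [622.93827394 120.74306881]
2 [214.51927979 107.29961617] [604.27733788 120.64102646]
18.7833
```

View pics/s7.png

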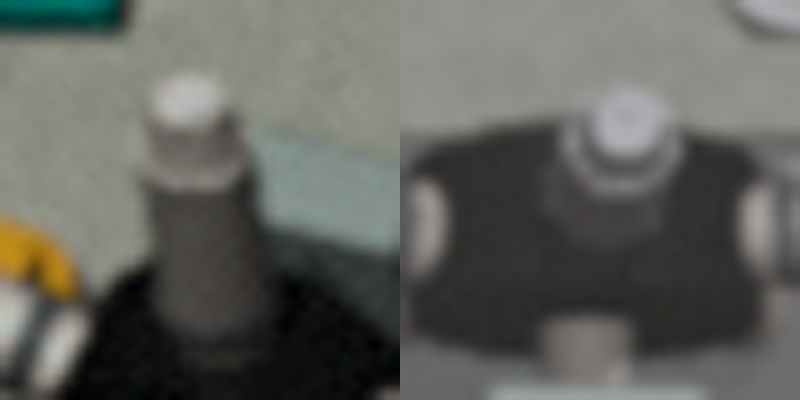

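View pics/s8.png

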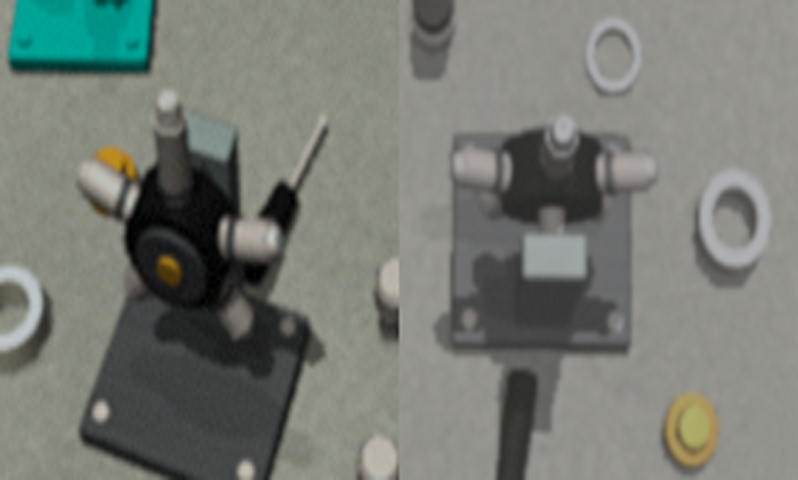

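Run:
```python
from h import *
np.set_printoptions(precision=4,suppress=True)
S=lambda x,y:(185+x/2.85-.3,150+y/4-.4); T=lambda x,y:(250-140+x/2.85-.3,150+y/4-.4)
pts=[]
for n,a,b in(("B",(277,238),(454,167)),("E",(83,174),(656,172)),("L",(168,99),(563,126))):
    X,e=tri(S(*a),T(*b)); d=RZ.T@(X-C0); print(n,d,e,np.degrees(np.arctan2(d[1],d[2])),np.hypot(d[1],d[2]))
for p in[(453,135),(630,135),(631,347),(453,347),(470,319),(616,321)]: print(plane("top",T(*p),.018))
```

```text
B [-0.0012  0.0721  0.0262] 0.0010376416175956879 70.0137598177557 0.07674793524169397
E [-0.001  -0.0742  0.0194] 0.0007659833422209248 -75.34037067593457 0.07670962920497205
L [ 0.0005 -0.0007  0.1034] 0.0001155851755226994 -0.3894941509755266 0.10344283538714817
[0.5972 0.0305 0.018 ]
[ 0.6011 -0.1192  0.018 ]
[ 0.4721 -0.1202  0.018 ]
[0.4682 0.0269 0.018 ]
[0.4853 0.0133 0.018 ]
[ 0.4873 -0.1078  0.018 ]
```

The checks disagree by a couple of degrees: the tip says about -0.5°, the short objectives about -2.5°. I cross-check with the slope of the long shaft in the image, which does not depend on the assumed centre.

Run:
```python
from h import *
np.set_printoptions(precision=4,suppress=True)
s=np.mean([snapshot("scene").astype(float) for _ in range(6)],0).astype(np.uint8)
p=np.mean([snapshot("top").astype(float) for _ in range(6)],0).astype(np.uint8)
cv2.imwrite("pics/avg_s.png",s);cv2.imwrite("pics/avg_t.png",p)
a=cv2.resize(s[170:230,210:290],None,fx=10,fy=10,interpolation=cv2.INTER_CUBIC)
cv2.imwrite("pics/s9.png",a)
b=cv2.resize(p[170:220,265:345],None,fx=10,fy=10,interpolation=cv2.INTER_CUBIC)
cv2.imwrite("pics/s10.png",b)
for ph in(-4,-3,-2,-1,0,1):
    r=np.radians(ph);f=lambda R:proj("scene",C0+RZ@np.array([0,R*np.sin(r),R*np.cos(r)]))
    v=f(.102)-f(.045); print(ph,"dx/dy",v[0]/v[1])
```

```text
-4 dx/dy 0.2253369862314273
-3 dx/dy 0.20064389161103724
-2 dx/dy 0.1756445715358464
-1 dx/dy 0.15031776942651312
0 dx/dy 0.12464126345645186
1 dx/dy 0.09859178142999309
```

View pics/s9.png

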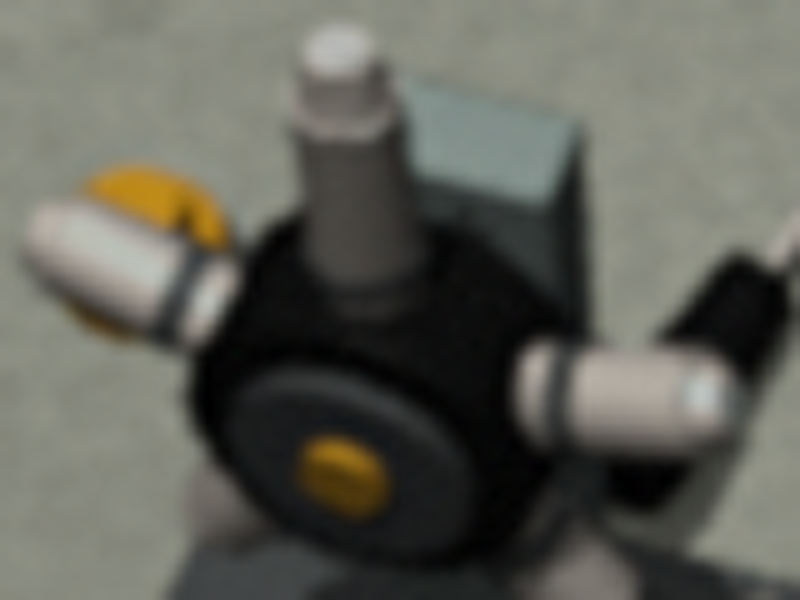

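View pics/s10.png

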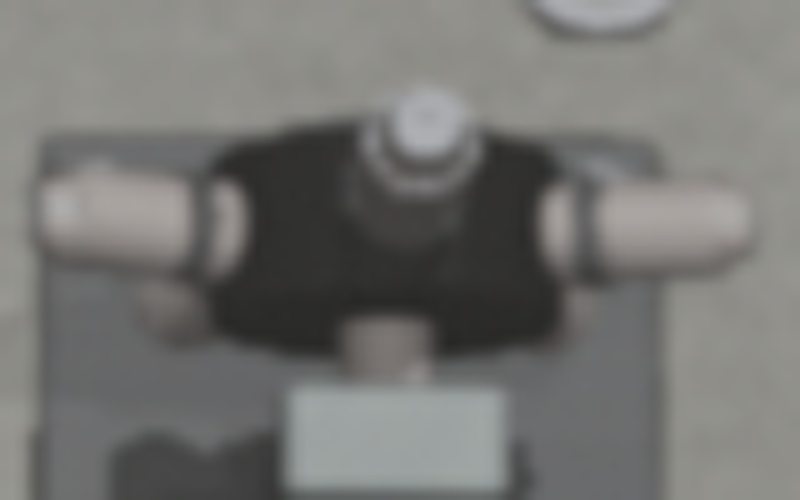

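Run:
```python
from h import *
for ph in(-3,-2,-1,0):
    o=[]
    for k in(72,-72):
        r=np.radians(ph+k);f=lambda R:(proj("scene",C0+RZ@np.array([0,R*np.sin(r),R*np.cos(r)]))-[210,170])*10+5
        v=f(.078)-f(.045);o+=[f(.078).round(0),f(.045).round(),round(np.degrees(np.arctan2(v[1],v[0])),1)]
    print(ph,*o)
```

```text
-3 [728. 396.] [581. 393.] 1.1 [ 34. 235.] [184. 301.] -156.5
-2 [730. 401.] [582. 396.] 1.9 [ 34. 232.] [184. 299.] -156.0
-1 [733. 406.] [584. 399.] 2.6 [ 35. 228.] [185. 297.] -155.4
0 [735. 410.] [585. 401.] 3.4 [ 36. 225.] [186. 295.] -154.9
```

The estimates scatter from -0.4° to about -2.5°. Their mean is about -1.3°, so I do one more small nudge on B of about 1°, with the same approach that was clear before.

Run:
```python
from h import *
phi=74.2; al=np.radians(.45*(73.1-4)); d=RZ@np.array([0,np.sin(al),np.cos(al)])
t0,q=tcp(corner(72,.067,.008),al)
t1,_=tcp(corner(phi,.067),al)
p=arm.read_tool_pos(); a=t0+.15*d
arm.line_to(a,.2,ori=q); arm.line_to(t0,.12); arm.line_to(t1,.03); arm.pause(.2); print(arm.read_tool_pos()-t1,arm.read_ft_force())
arm.line_to(t1+.15*d,.15); p=arm.read_tool_pos(); arm.line_to([p[0]-.05,p[1]+.15,.42],.2)
print(arm.read_time())
s=np.mean([snapshot("scene").astype(float) for _ in range(6)],0).astype(np.uint8)
p=np.mean([snapshot("top").astype(float) for _ in range(6)],0).astype(np.uint8)
a=cv2.resize(s[170:230,210:290],None,fx=8,fy=8,interpolation=cv2.INTER_CUBIC)
b=cv2.resize(p[170:190,265:345],None,fx=8,fy=8,interpolation=cv2.INTER_CUBIC)
cv2.imwrite("pics/s11.png",np.vstack([a,b])[:600])
cv2.imwrite("pics/s12.png",np.hstack([s,p])[:, :][::1]) if 0 else None
cv2.imwrite("pics/s12.png",s);cv2.imwrite("pics/s13.png",p)
for ph in(-2,-1,0,1,2):
    r=np.radians(ph);f=lambda n,k,R,o:(proj(n,C0+RZ@np.array([0,R*np.sin(r+np.radians(k)),R*np.cos(r+np.radians(k))]))-o)*8+4
    print(ph,f("scene",0,.102,[210,170]).round(),f("top",0,.102,[265,170]).round()+[0,480],f("scene",72,.078,[210,170]).round(),f("scene",-72,.078,[210,170]).round())
```

```text
[-6.60872462e-05 -1.41533136e-04  4.05165339e-05] [ 0.25839841  0.74402848 -0.40882919]
24.675
-2 [263.  39.] [353. 577.] [584. 321.] [ 28. 185.]
-1 [270.  40.] [346. 577.] [586. 324.] [ 28. 182.]
0 [277.  42.] [338. 577.] [588. 328.] [ 29. 180.]
1 [284.  44.] [331. 577.] [590. 332.] [ 30. 177.]
2 [292.  46.] [323. 577.] [591. 335.] [ 31. 174.]
```

View pics/s11.png

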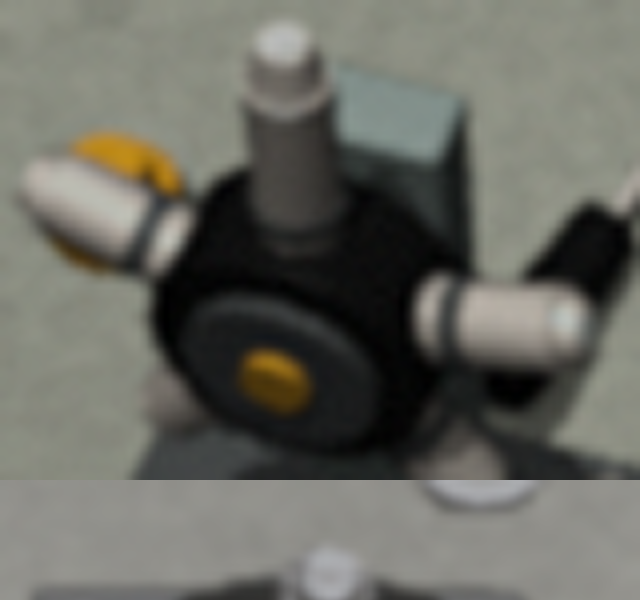

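View pics/s12.png

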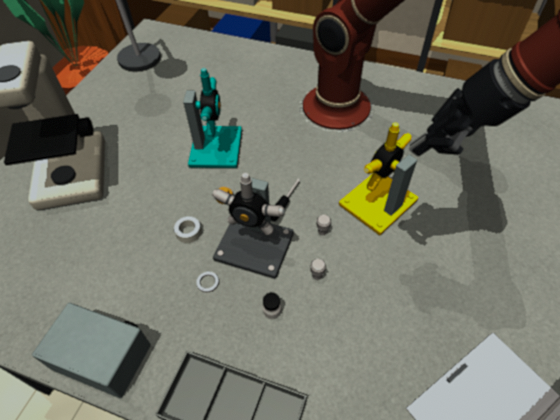

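View pics/s13.png

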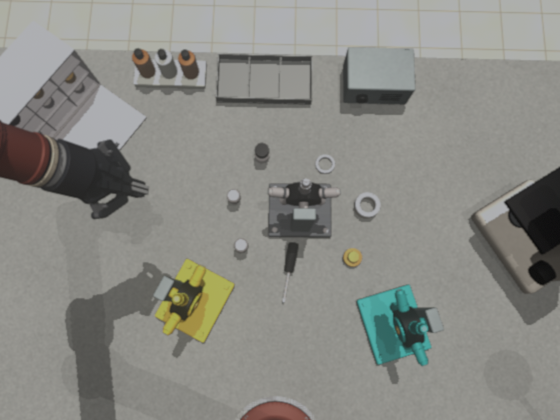

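The long tip now reads +1.0° in both views and the shorts about -1 to -2°, so they bracket zero. The base (scene 253,245) and all the bystanders are where they were, and the gripper is clear at top (130,188). I hand in.

```bash
python3 -c "
from h import *
print(arm.read_time(),ticket.finish_job())"
```

```text
the job is handed in; nothing more can be done
25.275 None
```

I turned the turret until the long objective points straight up, to within about 1 to 2°, and handed the job in at 25.3 s of the 54 s allowed.

- **Pushing:** With the closed fingertips I pushed one short objective down on the +y side, then the next one, then gave that one a small corrective nudge. Contact forces stayed at noise level, under about 2 N. By the planned path and the pictures, the long objective was never touched.
- **Final angle:** The checks disagreed slightly. The long objective's tip reads +1.0° from the scene camera and +1.1° from the top camera. The two upper short objectives suggest about -1 to -2°. Both lie within the 2 mm calibration accuracy, and they average near zero.
- **Nudge:** Before it the checks read about -0.4 to -2.5°. It moved the long tip about 1.7°, more than the 1° I intended.
- **Rest of the bench:** By eye in the last pictures, the stand and the other parts are where they started. The gripper is well clear of everything.

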